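Lock a bench press's spring plunger down with its sliding keeper

TASK

Two spring-plunger presses are screwed to the bench; lock the one with the round plunger head, and leave the one with the square head as it is. Reach between the keeper's bail (the raised bar) and its flat bridge, push the round head down level with the deck and, keeping it down, push the bail so that the keeper slides all the way over and its bridge traps the head; then let go.

Things in the scene. Friction and masses are not known exactly. Their poses are not given: they have to be found in the camera images.
- round_press: Press with the round head: dark steel block fixed to the bench, 144 mm long (x) by 100 wide (y), on a flange 170 x 100 x 8. Origin: centre of its underside; z up; +x is the way its keeper slides to lock. Flat deck 40 mm above the origin; low guides at the sides to 54 mm. The bright steel round head, 56 mm across, is centred over the origin: top at 56.5 mm released, 40.5 mm fully down.
- round_plunger (a joint): How far the round head is pushed down, m: 0 released, 0.016 fully down, level with the deck (hard stop). A spring always pushes it back up: 4 N at 0, 10.4 N fully down. The keeper's bridge (underside 4 mm above the deck) passes over the head only while this is above 0.013; trapped under it the head rests at about 0.0125.
- round_keeper (a joint): Keeper of the round press, slid along that press's +x, m: starts open at 0 to 0.006, 0.034 fully over (hard stop). Stays where left, 2 N friction. A flat aluminium frame on the deck; its bridge is a cross plate behind the head, top 9 mm above the deck, edge at press x = -40 mm + this value. The bridge begins to cover the head at 0.012; a raised head blocks it there.
- round_bail (a point): Centre of the keeper's bail, an 8 mm round bar across the frame (along y), 64 mm above the press's origin, at press x = 20 mm + keeper value. Between bridge and bail is an open window, 56 mm (x) by 64 mm: closed fingers set down in it press the head and, moved along +x, push the bail. The head stays pressed until the bridge covers its rear; the tips may then slide onto the level deck.
- square_press: The other press, the same in every size and layout except that its plunger head is a 52 x 52 mm square. Fixed to the bench; to be left alone. Origin and axes as for the round one.
- square_plunger (a joint): How far the square head is pushed down, m; it stands released at 0 and must stay so.
- square_keeper (a joint): How far the square press's keeper has been slid, m; it starts open at 0 to 0.006 and must stay open.

How it is judged:
By the outcome, as a careful person would: the job done as asked, in the order asked, and still so for the second after the job is handed in, with the robot touching nothing.
It also fails if it takes over 38 s, if anything falls off the work surface, if the arm or the gripper's body presses on something with over 40 N, if the wrist force passes 120 N, or if a joint passes its speed limit or range.

ROBOT

A 7-joint arm with a two-finger parallel gripper is mounted at the origin on a cart in front of the work surface, level with it; the furniture and walls round the work are solid. World frame = base frame: x ahead of the robot, y to its left, z up, the work surface at z = 0. Lengths are in mm, angles in rad, forces in N, time in s.
With the tool pointing down it reaches from about 400 to 875 mm from the base axis. Payload 4.4 kg.
Tool frame: the origin (TCP) lies at the very end of the fingers, on their centre line; the grasp point (between the pads) lies 19 mm behind it; z points along the fingers, y is the line along which they close (so a half turn about z gives the same grasp; the last joint's range is limited). The gripper opens to 85 mm and grips with 20 to 120 N. Pads are 22 mm wide; open, the fingers measure 114 mm over their backs; the gripper's body (76 mm by 85 mm) begins 54 mm behind the grasp point. The pads swing forward as they close: fully open they stand 13 mm farther back than shut.
Start: joints at [1.257, 0.628, 0.038, 1.517, -0.027, 0.996, -0.02], TCP at [159.455, -630.153, 198.713] pointing down, gripper open.
Joint ranges: [-3.06, 3.06], [-0.37, 2.12], [-1.25, 1.32], [0.18, 2.47], [-1.1, 4.24], [0.23, 1.98], [-2.94, 2.94]. Speed limits (rad/s): [2.57, 2.57, 3.14, 3.14, 3.14, 3.14, 3.14].

INTERFACE

Orientations are given as [roll, pitch, yaw] about the fixed x, y, z axes, in that order (R = Rz(yaw) Ry(pitch) Rx(roll)).
In Python, from cell import read_state, get_image, camera_info, finish_job gives the robot as it stands.
- The arm moves only by the tool play_rows, never from a script. Its argument "deltas" is one flat list of numbers, 7 for each row, row after row: the shift along the tool's x, y, z in mm, then the turn, a rotation vector about the tool's x, y, z in rad, then the opening, from 0 (shut) to 1 (fully open). In form: [dx, dy, dz, ax, ay, az, grip, dx, dy, dz, ax, ay, az, grip, ...]. A call has 1 to 10 rows; each row is the pose to reach, as a shift and turn from the pose commanded when the call began, along the tool's axes at that moment; what a row does not reach only later rows make up. A row lasts 1/8 s, in which the tool goes at most 62.5 mm and 10.7 degrees, less where a joint would pass 70% of its speed; a pose out of reach is approached as far as the arm can. A call with a gripper value outside its range is refused whole. The fingers move at their own pace and stop on an object; the grip force is fixed at half the most. Time passes only in rows, so rows that repeat a pose let the fingers close. It gives the time, the measured TCP pose, the force, the opening and the grip force at its end, in the units of the state.
- read_state(): the state, without advancing time (a new reading comes with each control period).
- get_image(name): name is "scene" or "top"; returns the picture (384x512x3 uint8, red, green, blue); there is no depth.
- camera_info(name): a dict with "fx", "fy", "cx", "cy" (pixels), "T" (4x4, takes a point from camera to world coordinates). Camera axes: x right, y down, z forward; pixel columns grow to the right and rows downward; lengths in mm; the calibration is good to about 2 mm. A picture is of the moment at which its call begins. camera_info takes no time and is no camera call.
- finish_job(): hands the job in; it is judged then, once.
The state is a dict: "clock": time; "qpos": joint angles; "qd": joint speeds; "tau": joint torques, N m; "eef_pos": TCP position; "tool_rot": TCP orientation; "force": force on the tool from outside, world axes, zero at the start; "torque": the same for the moment, N m; "width": finger opening in mm; "gripper_force": force on a finger pad.
Only numpy, scipy, OpenCV 4.12 (cv2) and the standard library are available. Lean on these libraries where they do the work, as an engineer would, in place of code of your own. Each camera call takes 0.05 s, during which the arm holds its last target. There are 200 camera calls.

## Working session

There is one attempt and no reset: what is moved stays moved. The work goes in short steps, Python scripts to look and compute and a tool call to move; the robot and the scene stay as the last step left them, time stands still between calls to the robot, and variables do not carry over. Pictures are saved under pics/ and viewed, at most 10 in all, crops included, and the job is handed in when it is done.

Besides the shell and the picture viewer there is one more tool, called after "Call:" as a command line: name --argument value ..., lists and objects as JSON in quotes. play_rows: Moves the arm, as the interface text tells. Its arguments: {"type":"object","properties":{"deltas":{"type":"array"}},"required":["deltas"]}

```bash
mkdir -p pics; python3 - <<'E'
from cell import *
import cv2,numpy as np
for n in("scene","top"):
    cv2.imwrite(f"pics/{n}0.png",get_image(n)[:,:,::-1]); c=camera_info(n); print(n,c["fx"],c["fy"],c["cx"],c["cy"],np.round(c["T"],3).tolist())
s=read_state();print(s)
E
```

```text
scene 405.2977228919905 405.2977228919905 263.7127445601027 187.04720755618754 [[0.806, -0.238, 0.542, 67.145], [-0.592, -0.348, 0.727, -615.865], [0.015, -0.907, -0.421, 450.323], [0.0, 0.0, 0.0, 1.0]]
top 411.59328514076196 411.59328514076196 258.8576188129879 188.44240298251316 [[0.007, -0.99, 0.138, 415.437], [-1.0, -0.007, 0.001, -12.663], [0.0, -0.138, -0.99, 914.92], [0.0, 0.0, 0.0, 1.0]]
{'clock': 0.1, 'qpos': array([ 1.25720648,  0.62925689,  0.03848389,  1.5182766 , -0.02703028,
        0.99635061, -0.0200217 ]), 'qd': array([ 0.00206584, -0.00269996,  0.00132355, -0.00134157,  0.00017264,
        0.00088755,  0.00041891]), 'tau': array([ 3.06316084e-03, -5.64539909e+01,  1.23069115e+00, -1.93975621e+01,
        1.14043415e-02,  5.41675559e-03, -2.50975995e-05]), 'eef_pos': array([ 159.27800067, -629.52206125,  197.8769796 ]), 'tool_rot': array([-3.13982023e+00,  1.64344010e-05,  2.47719830e-01]), 'force': array([-0.22078125,  0.00476449,  0.04191702]), 'torque': array([ 0.00220455, -0.03900573, -0.04633138]), 'gripper_force': 0.0, 'width': 85.35697902508609}
```

View pics/top0.png

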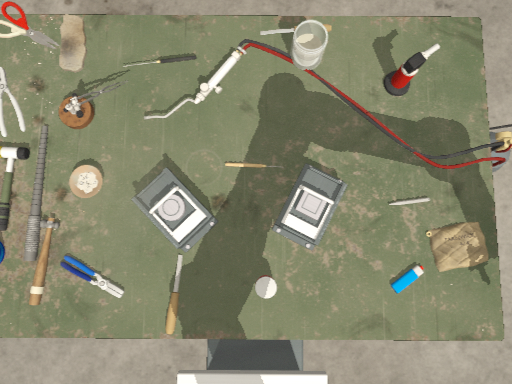

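View pics/scene0.png

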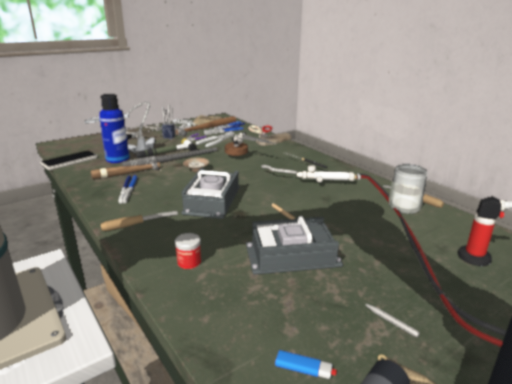

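The top view shows the round press at about (172,207) and the square one at about (311,205). I'll zoom in on the round press.

```bash
python3 - <<'E'
import cv2
a=cv2.imread("pics/top0.png")[150:265,115:235]
cv2.imwrite("pics/z1.png",cv2.resize(a,None,fx=5,fy=5,interpolation=cv2.INTER_CUBIC))
a=cv2.imread("pics/scene0.png")[160:225,170:250]
cv2.imwrite("pics/z2.png",cv2.resize(a,None,fx=8,fy=8,interpolation=cv2.INTER_CUBIC))
E
```

```text
(no output)
```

View pics/z1.png

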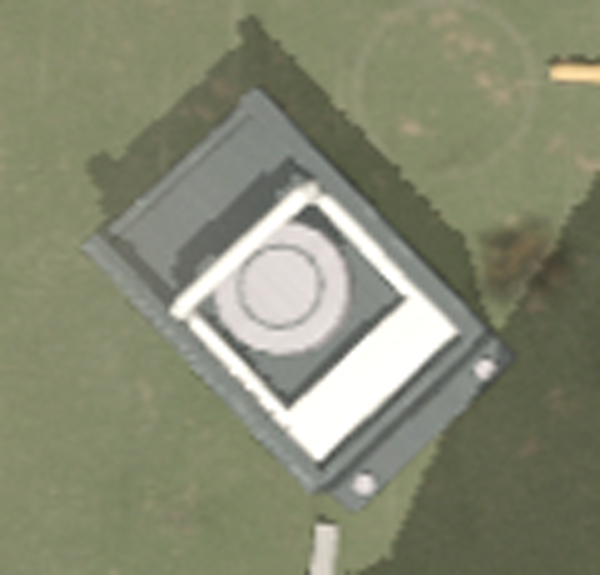

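View pics/z2.png

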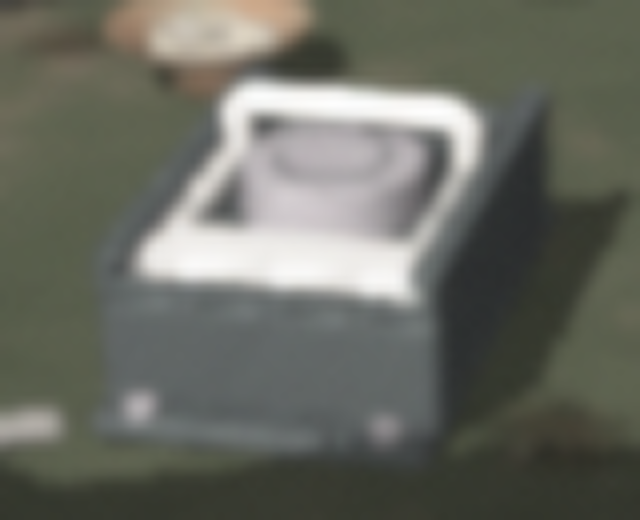

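```bash
cat > h.py <<'E'
from cell import *
import numpy as np, cv2
def P(n,u,v,z):
    c=camera_info(n);T=np.array(c["T"]);d=T[:3,:3]@[(u-c["cx"])/c["fx"],(v-c["cy"])/c["fy"],1]
    return (T[:3,3]+d*(z-T[2,3])/d[2])[:2]
E
python3 - <<'E'
from h import *
t=lambda a,b,z:P("top",115+(a-2)/5,150+(b-2)/5,z)
s=lambda a,b,z:P("scene",170+(a-4)/8,160+(b-4)/8,z)
H=t(279,287,56.5);print("head",H, "scene",s(338,154,56.5))
b1,b2=t(180,308,66),t(313,190,66);g1,g2=t(290,405,49),t(405,297,49)
for a,b in((b1,b2),(g1,g2),(t(92,245,54),t(318,488,54)),(t(255,93,54),t(508,352,30))):
    d=b-a;print(a,b,np.degrees(np.arctan2(d[1],d[0])),np.hypot(*d))
print("bail-head",(b1+b2)/2-H,"bridge-head",(g1+g2)/2-H)
E
```

```text
head [494.88399258 172.67446223] scene [498.61625399 172.67352378]
[484.99621918 211.20994948] [534.64735128 157.96520834] -47.00022578624499 72.80272919439625
[446.03504557 167.8469999 ] [491.73877421 120.98525348] -45.71674747464624 65.45879688047472
[512.26728827 252.57162727] [411.73689716 153.96665818] -135.55397051485136 140.81654542879733
[577.80644334 186.49216875] [470.05419589  78.99907834] -135.06898452779853 152.20154833705647
bail-head [14.93779265 11.91311668] bridge-head [-25.99708269 -28.25833554]
```

Call:
play_rows --deltas '[37,-30,0,0,0,-0.05,0,75,-60,0,0,0,-0.1,0,112,-89,0,0,0,-0.15,0,150,-119,0,0,0,-0.2,0,187,-149,0,0,0,-0.25,0,225,-178,0,0,0,-0.3,0,262,-208,0,0,0,-0.36,0,300,-238,0,0,0,-0.42,0,337,-268,0,0,0,-0.48,0,374,-297,0,0,0,-0.525,0]'

```text
clock: 1.35
eef_pos: [449.7, -249.1, 198.5]
tool_rot: [-3.141, 0.0, 0.774]
force: [0.2, -0.3, 0.5]
width: 0.1
gripper_force: 0.0
```

```bash
cat >> h.py <<'E'
def go(x,y,z,yaw):
    from scipy.spatial.transform import Rotation as R
    s=read_state();A=R.from_euler("xyz",s["tool_rot"]);B=R.from_euler("xyz",[np.pi,0,yaw])
    print("t",s["clock"],"pos",s["eef_pos"].round(1),"rot",s["tool_rot"].round(3),"F",s["force"].round(1),"w",s["width"])
    print("d",A.inv().apply(np.array([x,y,z])-s["eef_pos"]).round(1),(A.inv()*B).as_rotvec().round(3))
E
python3 -c "
from h import *
go(489.3,167.4,120,.773)"
```

```text
t 1.35 pos [ 449.7 -249.1  198.5] rot [-3.141  0.     0.774] F [ 0.2 -0.3  0.5] w 0.08038389124359724
d [ 319.5 -270.1   78.6] [-0.     0.     0.001]
```

Call:
play_rows --deltas '[40,-34,0,0,0,0,0,80,-68,0,0,0,0,0,120,-101,0,0,0,0,0,160,-135,0,0,0,0,0,200,-169,0,0,0,0,0,240,-203,0,0,0,0,0,280,-237,20,0,0,0,0,319.5,-270,50,0,0,0,0,319.5,-270,79,0,0,0,0,319.5,-270,100,0,0,0,0]'

```text
clock: 2.6
eef_pos: [488.5, 166.5, 97.1]
tool_rot: [-3.141, 0.002, 0.775]
force: [0.2, -0.1, -0.6]
width: 0.2
gripper_force: 0.0
```

```bash
python3 - <<'E'
from h import *
go(489.3,167.4,60,.773)
a=get_image("scene")[110:230,150:290,::-1];b=get_image("top")[140:260,110:250,::-1]
cv2.imwrite("pics/c.png",cv2.resize(np.vstack([a,b]),None,fx=2.5*1,fy=2.5,interpolation=cv2.INTER_CUBIC))
E
```

```text
t 2.6 pos [488.5 166.5  97.1] rot [-3.141e+00  2.000e-03  7.750e-01] F [ 0.2 -0.1 -0.6] w 0.1826673825737247
d [ 1.3 -0.  37.1] [-0.001  0.002  0.002]
```

View pics/c.png

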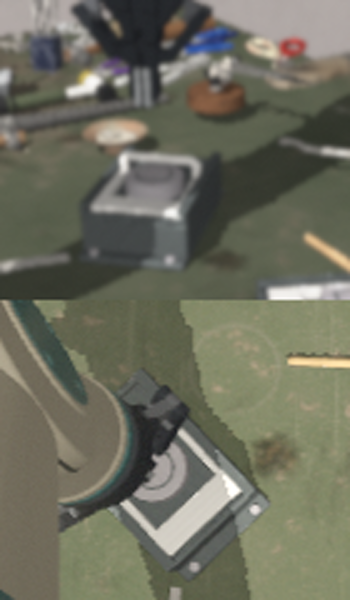

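The tip shows at about (207.6,151.6) in the scene view, above the round press. I'll check that against the calibration.

```bash
python3 - <<'E'
from h import *
print(P("scene",207.6,152,97.1))
c=camera_info("scene");Ti=np.linalg.inv(c["T"])
for p in([488.5,166.5,97.1],[495,173,56.5],[498,173,56.5]):
    q=Ti[:3]@np.r_[p,1];print(p,q[0]/q[2]*c["fx"]+c["cx"],q[1]/q[2]*c["fy"]+c["cy"])
E
```

```text
[528.72419038 243.47187529]
[488.5, 166.5, 97.1] 208.6034176450287 164.69240566760627
[495, 173, 56.5] 210.36114641932824 179.0468912878405
[498, 173, 56.5] 211.45750229699803 178.7629369472948
```

```bash
python3 - <<'E'
from h import *
a=get_image("scene")[120:200,165:265,::-1]
cv2.imwrite("pics/d.png",cv2.resize(a,None,fx=7,fy=7,interpolation=cv2.INTER_CUBIC))
E
```

```text
(no output)
```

View pics/d.png

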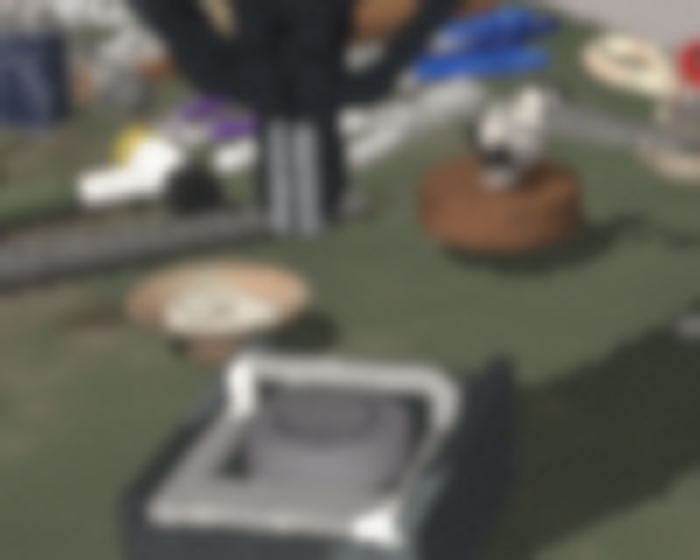

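```bash
python3 - <<'E'
from h import *
go(489.3,167.4,75,.773)
print(read_state()["qpos"].round(3))
c=camera_info("top");Ti=np.linalg.inv(c["T"])
for p in([488.5,166.5,97.1],[488.5,166.5,125],[488.5,166.5,190]):
    q=Ti[:3]@np.r_[p,1];print(p,q[0]/q[2]*c["fx"]+c["cx"],q[1]/q[2]*c["fy"]+c["cy"])
b=get_image("top")[150:250,120:230,::-1]
a=get_image("scene")[120:200,165:275,::-1]
cv2.imwrite("pics/e.png",cv2.resize(b,None,fx=6,fy=6,interpolation=cv2.INTER_CUBIC))
E
```

```text
t 2.75 pos [488.4 165.5  97.8] rot [-3.14e+00  3.00e-03  7.73e-01] F [ 0.3  0.3 -0.3] w 0.023734137197341156
d [ 2.  -0.7 22.8] [-0.001  0.003 -0.   ]
[-0.274  0.59  -0.158  1.981  0.159  0.585 -1.336]
[488.5, 166.5, 97.1] 169.0508661271881 208.3039795150218
[488.5, 166.5, 125] 165.92573264557788 206.98998178239785
[488.5, 166.5, 190] 157.7250144379175 203.54189702244665
```

View pics/e.png

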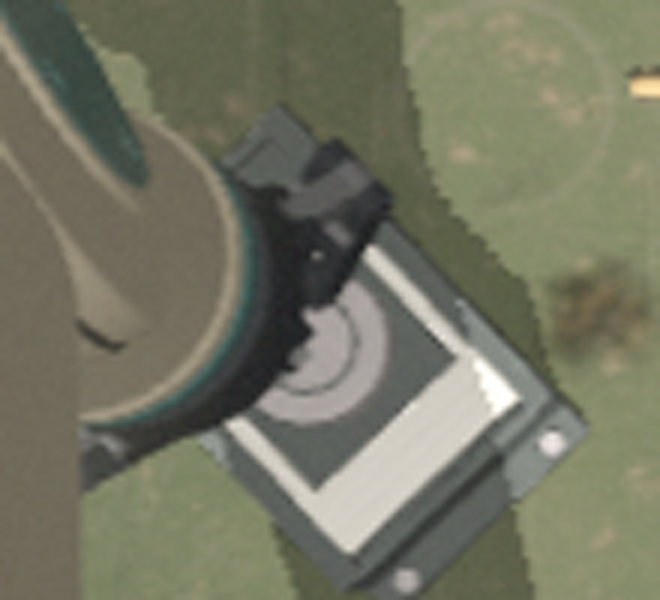

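Call:
play_rows --deltas '[1,0,8,0,0,0,0,1,0,16,0,0,0,0,1,0,24,0,0,0,0,1,0,31,0,0,0,0,1,0,37,0,0,0,0,1,0,37,0,0,0,0]'

```text
clock: 3.6
eef_pos: [489.8, 166.4, 61.2]
tool_rot: [-3.141, 0.001, 0.773]
force: [0.4, -0.6, -0.3]
width: -0.2
gripper_force: 0.0
```

Call:
play_rows --deltas '[0,0,4,0,0,0,0,0,0,8,0,0,0,0,0,0,12,0,0,0,0,0,0,12,0,0,0,0]'

```text
clock: 4.1
eef_pos: [490.0, 166.5, 49.4]
tool_rot: [-3.141, 0.001, 0.773]
force: [-0.3, -0.5, 0.4]
width: 0.1
gripper_force: 0.0
```

```bash
python3 - <<'E'
from h import *
go(489.3,167.4,41,.773)
a=get_image("scene")[130:210,165:265,::-1]
cv2.imwrite("pics/f.png",cv2.resize(a,None,fx=7,fy=7,interpolation=cv2.INTER_CUBIC))
E
```

```text
t 4.1 pos [490.  166.5  49.4] rot [-3.141e+00  1.000e-03  7.730e-01] F [-0.3 -0.5  0.4] w 0.11323348063953657
d [ 0.2 -1.1  8.4] [-0.     0.001 -0.   ]
```

View pics/f.png

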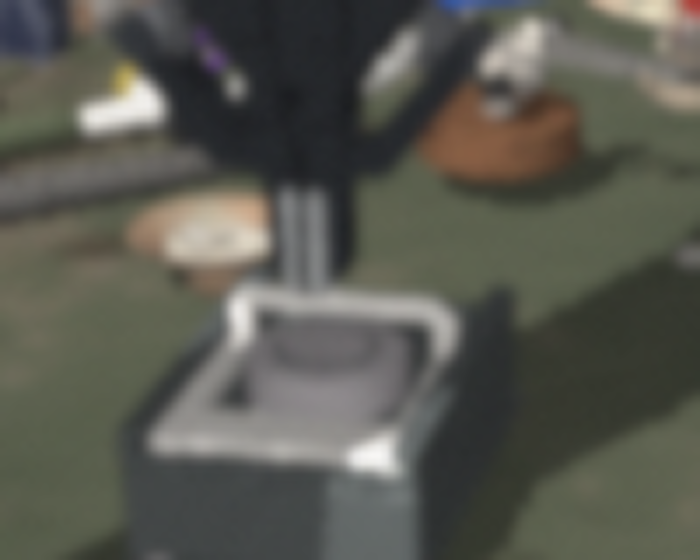

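The tip appears just above the bail line at about (208,171). There is no contact, so the tip really sits higher than reported, by about 28 mm. I'll keep descending on force feedback.

Call:
play_rows --deltas '[0,-1,4,0,0,0,0,0,-1,8,0,0,0,0,0,-1,12,0,0,0,0,0,-1,12,0,0,0,0]'

```text
clock: 4.65
eef_pos: [489.2, 167.2, 37.3]
tool_rot: [-3.141, 0.001, 0.773]
force: [-0.2, 0.1, -0.1]
width: -0.0
gripper_force: 0.0
```

Call:
play_rows --deltas '[0,0,3,0,0,0,0,0,0,6,0,0,0,0,0,0,9,0,0,0,0,0,0,12,0,0,0,0,0,0,12,0,0,0,0]'

```text
clock: 5.28
eef_pos: [489.3, 167.2, 25.4]
tool_rot: [-3.141, 0.0, 0.773]
force: [-0.1, -0.4, 0.5]
width: -0.0
gripper_force: 0.0
```

```bash
python3 - <<'E'
from h import *
go(489.3,167.4,12,.773)
a=get_image("scene")[140:220,165:265,::-1];b=get_image("top")[160:240,130:230,::-1]
cv2.imwrite("pics/g.png",cv2.resize(np.vstack([a,b]),None,fx=3.75*1,fy=3.75,interpolation=cv2.INTER_CUBIC))
E
```

```text
t 5.275 pos [489.3 167.2  25.4] rot [-3.141  0.     0.773] F [-0.1 -0.4  0.5] w -0.025800792023824525
d [ 0.2 -0.1 13.4] [-0.  0. -0.]
```

View pics/g.png

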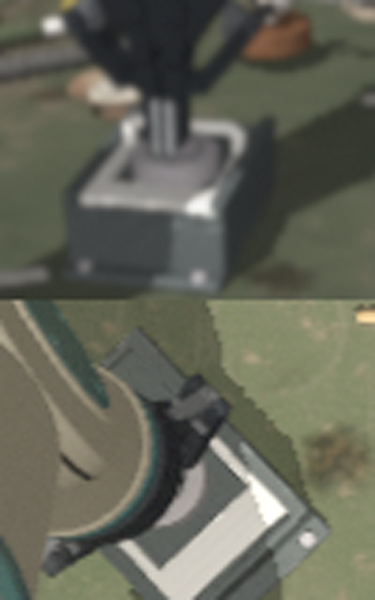

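The tip is now inside the window, in front of the bail and just above the head, at about (209.5,180.5).

Call:
play_rows --deltas '[0,0,3,0,0,0,0,0,0,5,0,0,0,0,0,0,5,0,0,0,0]'

```text
clock: 5.75
eef_pos: [489.8, 167.4, 20.9]
tool_rot: [3.141, -0.001, 0.773]
force: [0.0, 0.1, 3.6]
width: 0.2
gripper_force: 2.0
```

```bash
python3 - <<'E'
from h import *
p=P("scene",209.5,180.5,56)-[496,173];a=.773
print("press xy",p@[np.cos(a),np.sin(a)],p@[-np.sin(a),np.cos(a)])
E
```

```text
press xy -8.289920066437784 0.6315562467573739
```

Call:
play_rows --deltas '[0,0,2,0,0,0,0,0,0,4,0,0,0,0,0,0,6,0,0,0,0,0,0,6,0,0,0,0]'

```text
clock: 6.25
eef_pos: [489.8, 167.4, 14.8]
tool_rot: [3.141, -0.001, 0.773]
force: [-1.2, -0.2, 6.8]
width: 0.1
gripper_force: 3.2
```

Call:
play_rows --deltas '[0,0,2,0,0,0,0,0,0,4,0,0,0,0,0,0,6,0,0,0,0,0,0,6,0,0,0,0]'

```text
clock: 6.75
eef_pos: [489.8, 167.4, 9.1]
tool_rot: [3.141, -0.001, 0.773]
force: [-1.6, -0.0, 8.1]
width: 0.3
gripper_force: 4.4
```

Call:
play_rows --deltas '[0,0,2,0,0,0,0,0,0,3,0,0,0,0,0,0,3,0,0,0,0]'

```text
clock: 7.12
eef_pos: [489.9, 167.4, 7.8]
tool_rot: [3.141, -0.001, 0.773]
force: [-4.6, -1.6, 25.9]
width: 0.1
gripper_force: 12.8
```

Call:
play_rows --deltas '[0,0,1,0,0,0,0,0,0,2,0,0,0,0,0,0,2,0,0,0,0]'

```text
clock: 7.5
eef_pos: [490.0, 167.4, 7.6]
tool_rot: [3.14, -0.002, 0.773]
force: [-7.2, -2.7, 45.0]
width: 0.1
gripper_force: 22.3
```

Call:
play_rows --deltas '[0,0,-2,0,0,0,0,3,0,-2,0,0,0,0,6,0,-2,0,0,0,0,9,0,-2,0,0,0,0,12,0,-2,0,0,0,0,15,0,-2,0,0,0,0,18,0,-2,0,0,0,0,21,0,-2,0,0,0,0]'

```text
clock: 8.5
eef_pos: [489.2, 167.0, 7.6]
tool_rot: [-3.139, 0.037, 0.768]
force: [-28.7, -25.2, 63.0]
width: 0.0
gripper_force: 31.7
```

Call:
play_rows --deltas '[3,0,0,0,0,0,0,6,0,0,0,0,0,0,9,0,0,0,0,0,0,12,0,0,0,0,0,0]'

```text
clock: 9.0
eef_pos: [488.8, 166.7, 7.6]
tool_rot: [-3.137, 0.06, 0.765]
force: [-43.0, -36.8, 82.2]
width: 0.0
gripper_force: 41.2
```

The tips stick to the head: the normal force is too high. I'll relax the sideways load, then lighten the press.

Call:
play_rows --deltas '[-8,0,-0.5,0,0,0,0,-16,0,-1,0,0,0,0,-24,0,-1,0,0,0,0,-31,0,-1,0,0,0,0,-31,0,-1,0,0,0,0]'

```text
clock: 9.62
eef_pos: [489.8, 167.4, 7.9]
tool_rot: [3.141, 0.002, 0.772]
force: [-4.2, -3.1, 19.7]
width: 0.0
gripper_force: 9.4
```

```bash
python3 -c "
from h import *
go(489.8,167.4,8,.773)"
```

```text
t 9.625 pos [489.8 167.4   7.9] rot [3.141e+00 2.000e-03 7.720e-01] F [-4.2 -3.1 19.7] w 0.03430262712343005
d [ 0.  -0.  -0.1] [ 0.     0.002 -0.001]
```

Call:
play_rows --deltas '[2,0,-0.5,0,0,0,0,4,0,-0.7,0,0,0,0,6,0,-1,0,0,0,0]'

```text
clock: 10.0
eef_pos: [489.6, 167.3, 7.9]
tool_rot: [-3.141, 0.014, 0.771]
force: [-9.9, -9.8, 21.0]
width: 0.5
gripper_force: 10.0
```

Call:
play_rows --deltas '[2,0,-0.3,0,0,0,0,4,0,-0.6,0,0,0,0,6,0,-0.8,0,0,0,0]'

```text
clock: 10.38
eef_pos: [495.8, 173.3, 8.2]
tool_rot: [-3.141, 0.009, 0.771]
force: [-5.2, -5.0, 9.1]
width: 0.0
gripper_force: 4.6
```

Call:
play_rows --deltas '[1,0,0.5,0,0,0,0,3,0,0.5,0,0,0,0,5,0,0.4,0,0,0,0,7,0,0.3,0,0,0,0,8,0,0.3,0,0,0,0]'

```text
clock: 11.0
eef_pos: [496.3, 173.9, 7.9]
tool_rot: [-3.14, 0.022, 0.77]
force: [-13.6, -13.3, 25.4]
width: -0.0
gripper_force: 12.2
```

```bash
python3 -c "
from h import *
go(489.8,167.4,8,.773)"
```

```text
t 11.0 pos [496.3 173.9   7.9] rot [-3.14   0.022  0.77 ] F [-13.6 -13.3  25.4] w -0.024097723605364385
d [-9.2  0.2  0.1] [-0.002  0.022 -0.003]
```

Call:
play_rows --deltas '[1,0,-0.5,0,0,0,0,2,0,-0.7,0,0,0,0,4,0,-0.9,0,0,0,0]'

```text
clock: 11.38
eef_pos: [503.3, 180.6, 8.3]
tool_rot: [-3.14, 0.012, 0.771]
force: [-5.9, -7.1, 7.1]
width: 0.1
gripper_force: 5.6
```

Call:
play_rows --deltas '[2,0,0,0,0,0,0,4,0,0,0,0,0,0,6,0,0,0,0,0,0]'

```text
clock: 11.75
eef_pos: [507.7, 184.9, 8.2]
tool_rot: [-3.14, 0.012, 0.771]
force: [-5.7, -7.1, 8.2]
width: 0.2
gripper_force: 5.6
```

Call:
play_rows --deltas '[2,0,0.4,0,0,0,0,4,0,0.4,0,0,0,0,6,0,0.4,0,0,0,0,8,0,0.4,0,0,0,0]'

```text
clock: 12.25
eef_pos: [513.7, 190.8, 8.0]
tool_rot: [-3.141, 0.011, 0.771]
force: [-5.8, -6.3, 9.4]
width: 0.1
gripper_force: 5.6
```

Call:
play_rows --deltas '[1,0,-0.2,0,0,0,0,3,0,-0.2,0,0,0,0,5,0,-0.2,0,0,0,0,7,0,-0.2,0,0,0,0]'

```text
clock: 12.75
eef_pos: [518.7, 195.6, 8.1]
tool_rot: [-3.141, 0.011, 0.771]
force: [-6.5, -6.4, 8.3]
width: 0.4
gripper_force: 5.5
```

```bash
python3 -c "
from h import *
go(489.8,167.4,8,.773)"
```

```text
t 12.75 pos [518.7 195.6   8.1] rot [-3.141  0.011  0.771] F [-6.5 -6.4  8.3] w 0.3926006518548968
d [-40.4   0.1   0.6] [-0.001  0.011 -0.002]
```

Call:
play_rows --deltas '[2,0,0,0,0,0,0,4,0,0,0,0,0,0,6,0,0,0,0,0,0,8,0,0,0,0,0,0,10,0,0,0,0,0,0,12,0,0,0,0,0,0]'

```text
clock: 13.5
eef_pos: [523.2, 200.0, 7.8]
tool_rot: [-3.14, 0.022, 0.77]
force: [-15.2, -14.5, 18.8]
width: 0.1
gripper_force: 10.8
```

```bash
python3 -c "
from h import *
go(489.8,167.4,8,.773)"
```

```text
t 13.5 pos [523.2 200.    7.8] rot [-3.14   0.022  0.77 ] F [-15.2 -14.5  18.8] w 0.14903042820979756
d [-46.6   0.1   0.8] [-0.002  0.022 -0.003]
```

Call:
play_rows --deltas '[2,0,-0.8,0,0,0,0,4,0,-1.2,0,0,0,0,6,0,-1.6,0,0,0,0,8,0,-2,0,0,0,0,8,0,-2,0,0,0,0]'

```text
clock: 14.12
eef_pos: [522.6, 199.6, 8.1]
tool_rot: [-3.138, 0.037, 0.769]
force: [-20.8, -21.3, 17.3]
width: -0.4
gripper_force: 15.3
```

```bash
python3 -c "
from h import *
go(489.8,167.4,8,.773)"
```

```text
t 14.125 pos [522.6 199.6   8.1] rot [-3.138  0.037  0.769] F [-20.8 -21.3  17.3] w -0.3760500925512188
d [-46.    0.3   1.8] [-0.004  0.037 -0.004]
```

Call:
play_rows --deltas '[-8,0,-2,0,0,0,0,-16,0,-4,0,0,0,0,-22,0,-6,0,0,0,0,-22,0,-10,0,0,0,0,-22,0,-20,0,0,0,0,-22,0,-35,0,0,0,0,-22,0,-60,0,0,0,0,-22,0,-90,0,0,0,0,-22,0,-130,0,0,0,0,-22,0,-170,0,0,0,0]'

```text
clock: 15.38
eef_pos: [521.9, 199.0, 183.4]
tool_rot: [3.141, -0.001, 0.773]
force: [0.6, 0.3, 0.1]
width: 0.2
gripper_force: 0.0
```

Call:
play_rows --deltas '[-40,30,0,0,0,0,0,-80,60,0,0,0,0,0,-120,90,0,0,0,0,0,-150,120,0,0,0,0,0,-150,160,0,0,0,0,0,-150,180,0,0,0,0,0]'

```text
clock: 16.12
eef_pos: [541.6, -37.2, 182.4]
tool_rot: [3.139, -0.002, 0.77]
force: [-0.8, 0.7, -0.1]
width: -0.5
gripper_force: 0.0
```

```bash
python3 - <<'E'
from h import *
go(489.8,167.4,8,.773)
a=get_image("scene")[150:230,165:265,::-1];b=get_image("top")[165:245,125:225,::-1]
cv2.imwrite("pics/i.png",cv2.resize(np.vstack([a,b]),None,fx=3.75,fy=3.75,interpolation=cv2.INTER_CUBIC))
E
```

```text
t 16.125 pos [541.6 -37.2 182.4] rot [ 3.139e+00 -2.000e-03  7.700e-01] F [-0.8  0.7 -0.1] w -0.539451684992995
d [ 105.  -183.4  174.1] [ 0.003 -0.002 -0.003]
```

View pics/i.png

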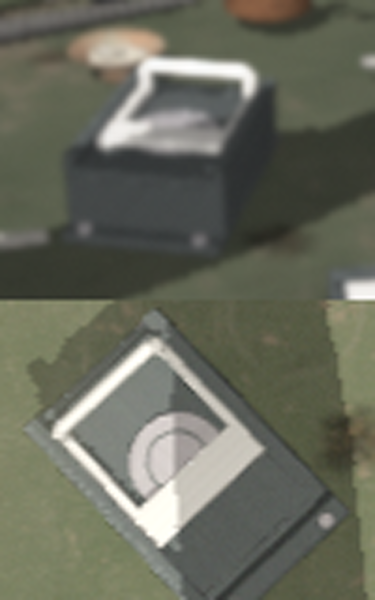

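The bridge now covers the rear of the head. I'll check how far the keeper travelled.

```bash
python3 - <<'E'
from h import *
t=lambda a,b,z:P("top",124.6+a/3.75,164.6+(b-300)/3.75,z)
d=np.array([np.cos(.773),np.sin(.773)]);H=np.array([495.3,172.8])
for n,p in(("edge",t(183,468,49)),("bail",t(108,388,66)),("head",t(173,458,44))):print(n,(p-H)@d)
E
```

```text
edge -6.908519656759788
bail 51.42531204306591
head 2.25810408229143
```

```bash
python3 -c "
from cell import *
print(finish_job())"
```

```text
the job is handed in; nothing more can be done
None
```

The round press is locked and the job is handed in at about 16 s of the 38 s. The keeper was pushed until it stopped moving, and the last pictures put it at about 33 of 34 mm, with its bridge over the head and the arm clear; the square press was not touched.

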